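# Load the tea carton through the check flaps

## Task

Put the flat tea carton into the white carton rack: slide it in lengthwise through the pair of hanging metal flaps, and press it gently home until you feel the sprung stop at the back give a few millimetres, without pushing that stop to the end of its travel. Then draw back so that the carton stays wholly inside and both flaps hang shut behind it; do not force anything and leave the other things on the worktop where they are.

Things in the scene. Friction and masses are not known exactly. Their poses are not given: they have to be found in the camera images.
- rack: white plastic carton rack, fixed. Origin: on the worktop, in the middle of the channel, in the plane where the flaps hang. x points into the rack (pushing direction), y left, z up. No floor: the carton slides on the worktop. Channel 64 mm wide, walls 5 mm thick and 34 mm high from x -12 to 187 mm; hinge cheeks 46 mm high at x -12..10 mm; outside foot flanges 50 mm from the middle at x 80..140 mm
- rack_mouth (a point): on the worktop in the middle of the rack's mouth, 32 mm before the flap plane (axes as the rack). From here two low flared guides, 14 mm high, narrow from 84 mm apart (94 mm over their outsides) to 64 mm, 12 mm before the flaps
- rack_roof (a point): centre of the top of the rack's roof, 34 mm high; it spans x 83..187 mm of the rack; between flaps and roof the channel is open above. Hidden under the roof at the far end is a stop with a sprung pad, clamped at a different depth every time, not told: the free pad face is 125 to 155 mm past the flap plane, so the carton's tail comes to rest 30 to 60 mm past that plane
- left_flap (a joint): left (+y) one of the rack's two steel flaps, rad: 0 = hanging shut, 1.5 = swung up into the rack (its only way). Hinge 41 mm up, lower edge 6 mm up, 3 mm thick; falls shut by its weight, under 1 N opens it. A gap 37 mm wide between the flaps, open above, lets shut fingertips pointing down follow the carton along the middle. Flaps lie on the carton until its tail is 26 mm past them
- right_flap (a joint): the other flap (-y side), same as the left one
- stop_pad (a joint): how far the sprung pad of the hidden stop is pressed in, m: 0 = free, 0.006 = bottomed. Spring about 1.5 N per mm: well pressed (3 to 4.5 mm) at 4.5 to 7 N, bottomed at about 9 N, which must not happen; more than 18 N between carton and rack is forcing. It springs back when released and pushes the carton back with it
- carton_center (a point): centre (half-way up) of the flat brown and cream card tea carton, 56 x 95 x 17 mm, 85 to 170 g, rigid, lying on the worktop; its long axis is y, its 56 mm axis x, z up. The longest of the three card boxes
- sachet_center (a point): centre of a smaller brown and cream card box, 38 x 60 x 22 mm, a bystander
- plaster_center (a point): centre of a white and blue card box, 34 x 70 x 18 mm, a bystander
- jam_jar: jam jar, 69 mm across, 99 mm high, a bystander; origin at the centre of its underside
- coffee_mug: two-tone mug, 105 mm high, a bystander; origin under its centre
- peg: clothes peg, 15 x 72 x 12 mm, lying near the front left corner of the worktop, a bystander; origin under its centre

How it is judged:
By the outcome, as a careful person would: the job done as asked, in the order asked, and still so for the second after the job is handed in, with the robot touching nothing.
It also fails if it takes over 67 s, if anything falls off the work surface, if the arm or the gripper's body presses on something with over 40 N, if the wrist force passes 120 N, or if a joint passes its speed limit or range.

## Robot

A 7-joint arm with a two-finger parallel gripper is mounted at the origin on a cart in front of the work surface, level with it; the furniture and walls round the work are solid. World frame = base frame: x ahead of the robot, y to its left, z up, the work surface at z = 0. Lengths are in mm, angles in degrees, forces in N, time in s.
With the tool pointing down it reaches from about 350 to 900 mm from the base axis. Payload 8.1 kg.
Tool frame: the origin (TCP) lies at the very end of the fingers, on their centre line; the grasp point (between the pads) lies manip.grip_depth behind it (manip.grip_depth is the distance from the TCP to the grasp point, in mm); z points along the fingers, y is the line along which they close (so a half turn about z gives the same grasp; the last joint's range is limited). The gripper opens to 85 mm and grips with 20 to 120 N. Pads are 22 mm wide; open, the fingers measure 114 mm over their backs; the gripper's body (76 mm by 85 mm) begins 54 mm behind the grasp point. The pads swing forward as they close: fully open they stand 13 mm farther back than shut.
Start: joints at [58.121, 24.895, 1.432, 90.138, -0.665, 64.973, -4.303], TCP at [273.97, -561.767, 231.323] pointing down, gripper open.
Joint ranges: [-149.89, 149.89], [-25.12, 119.58], [-72.63, 75.52], [4.76, 147.25], [-75.54, 255.54], [6.69, 114.76], [-157.13, 157.13]. Speed limits (degrees/s): [127.2, 127.2, 172.46, 172.46, 180, 180, 180].

## Interface

Orientations are given as [roll, pitch, yaw] about the fixed x, y, z axes, in that order (R = Rz(yaw) Ry(pitch) Rx(roll)).
In Python, from rig import manip gives the robot as it stands. The module is installed in compiled form; this text tells all that it offers.
- The arm moves only by the tool move_arm, never from a script. Its argument "rows" is a list of rows, each an object of numbers: "dx", "dy", "dz": the shift along the tool's x, y, z in cm; "roll": the turn about the tool's z in rad. In form: [{"dx": .., "dy": .., "dz": .., "roll": ..}, ...]. A call has 1 to 8 rows; each row is the pose to reach, as a shift and turn from the pose commanded when the call began, along the tool's axes at that moment; what a row does not reach only later rows make up. A row lasts 1/10 s, in which the tool goes at most 50 mm and 8.59 degrees, less where a joint would pass 70% of its speed; a pose out of reach is approached as far as the arm can. A call with a gripper value outside its range is refused whole. "jaw" is the opening in per cent of the stroke, from 0 (shut) to 100 (fully open), set as the call begins (left out, the last holds). The fingers move at their own pace and stop on an object; the grip force is fixed at half the most. Time passes only in rows, so rows that repeat a pose let the fingers close. It gives the time, the measured TCP pose, the force, the opening and the grip force at its end, in the units of the state.
- manip.get_state(): the state, without advancing time (a new reading comes with each control period).
- manip.camera(name): name is "scene" or "side" or "wrist"; returns the picture (480x640x3 uint8, red, green, blue); there is no depth.
- manip.camera_params(name): a dict with "fx", "fy", "cx", "cy" (pixels), "D" ([k1, k2, p1, p2, k3] as OpenCV has them; the pictures are not rectified), "R" (3x3) and "t" (3): a world point X has camera coordinates R X + t. Camera axes: x right, y down, z forward; pixel columns grow to the right and rows downward; lengths in mm; the calibration is good to about 2 mm. A picture is of the moment at which its call begins: read the wrist's pose just before it. camera_params takes no time and is no camera call; for the wrist camera it gives the pose at the moment of the call.
- manip.close_job(): hands the job in; it is judged then, once.
The state is a dict: "clock": time; "q": joint angles; "joint_vel": joint speeds; "joint_efforts": joint torques, N m; "tcp_pos": TCP position; "eef_rot": TCP orientation; "wrist_force": force on the tool from outside, world axes, zero at the start; "moment": the same for the moment, N m; "opening": finger opening in mm; "gripper_force": force on a finger pad.
Only numpy, scipy, OpenCV 4.12 (cv2) and the standard library are available. Lean on these libraries where they do the work, as an engineer would, in place of code of your own. Each camera call takes 0.05 s, during which the arm holds its last target. There are 200 camera calls.

## Working session

There is one attempt and no reset: what is moved stays moved. The work goes in short steps, Python scripts to look and compute and a tool call to move; the robot and the scene stay as the last step left them, time stands still between calls to the robot, and variables do not carry over. Pictures are saved under pics/ and viewed, at most 10 in all, crops included, and the job is handed in when it is done.

Besides the shell and the picture viewer there is one more tool, called after "Request:" as name(argument=value, ...) on one line, values as JSON. move_arm: Moves the arm, as the interface text tells. Its arguments: {"type":"object","properties":{"rows":{"type":"array","items":{"type":"object","properties":{"dx":{"type":"number"},"dy":{"type":"number"},"dz":{"type":"number"},"roll":{"type":"number"}}}},"jaw":{"type":"number"}},"required":["rows"]}

```bash
mkdir -p pics; python3 - <<'E'
from rig import manip
import cv2,numpy as np
s=manip.get_state(); print({k:np.round(v,2).tolist() for k,v in s.items()}, manip.grip_depth)
a=manip.camera("scene");b=manip.camera("side")
cv2.imwrite("pics/a.png",a[:,:,::-1]);cv2.imwrite("pics/b.png",b[:,:,::-1])
for n in("scene","side"):print(n,manip.camera_params(n))
E
```

```text
{'clock': 0.0, 'q': [58.12, 24.94, 1.43, 90.19, -0.67, 64.97, -4.3], 'joint_vel': [0.01, 0.04, -0.06, -0.06, -0.06, -0.11, -0.02], 'joint_efforts': [-0.0, -67.05, 1.03, -31.62, 0.02, 0.01, -0.0], 'tcp_pos': [273.69, -561.29, 230.51], 'eef_rot': [-179.91, 0.01, 26.0], 'wrist_force': [-0.01, -0.19, 0.1], 'moment': [0.0, -0.02, -0.01], 'gripper_force': 0.0, 'opening': 85.19} 18.700000000000003
scene {'fx': 532.9348718672469, 'fy': 532.9348718672469, 'cx': 317.21281616163515, 'cy': 240.81566925865846, 'D': array([-0.00841131,  0.        ,  0.        ,  0.        ,  0.        ]), 'R': array([[-0.78347717, -0.62116394, -0.01785712],
       [-0.37111388,  0.4907501 , -0.78831391],
       [ 0.49843556, -0.61099893, -0.61501406]]), 't': array([465.58369777, 288.39421032, 610.74024101])}
side {'fx': 464.73464827793936, 'fy': 464.73464827793936, 'cx': 322.7046528630772, 'cy': 230.01747953503767, 'D': array([0.03222797, 0.        , 0.        , 0.        , 0.        ]), 'R': array([[-0.98047631, -0.19623096,  0.01263355],
       [-0.11553583,  0.52290846, -0.84452248],
       [ 0.15911527, -0.82949391, -0.53537107]]), 't': array([576.06835157, 141.78441775, 730.96815213])}
```

View pics/a.png

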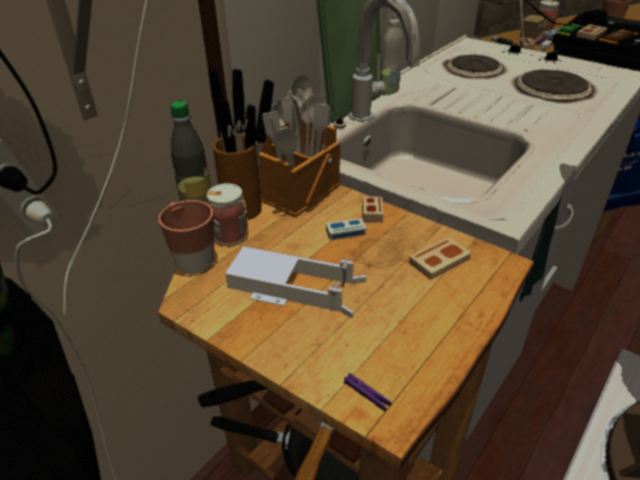

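View pics/b.png

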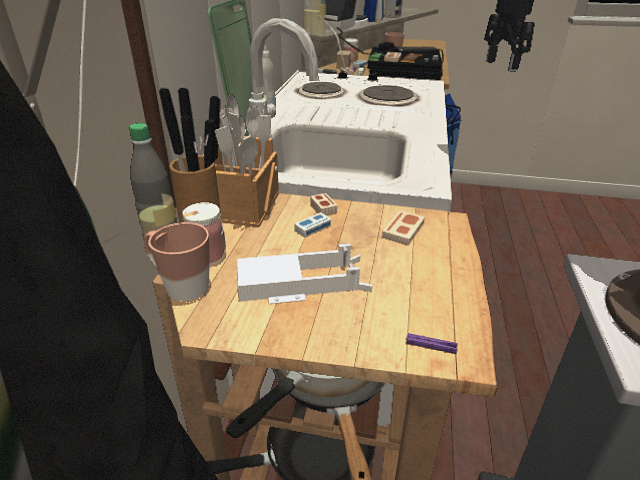

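```bash
cat > h.py <<'E'
import numpy as np,cv2
from rig import manip
def ray(P,uv,z):
    K=np.array([[P["fx"],0,P["cx"]],[0,P["fy"],P["cy"]],[0,0,1]])
    p=cv2.undistortPoints(np.array(uv,float).reshape(-1,1,2),K,np.array(P["D"])).reshape(-1,2)
    d=np.c_[p,np.ones(len(p))]@P["R"]; c=-P["R"].T@P["t"]
    return c+d*((z-c[2])/d[:,2])[:,None]
def proj(P,X):
    K=np.array([[P["fx"],0,P["cx"]],[0,P["fy"],P["cy"]],[0,0,1]])
    return cv2.projectPoints(np.array(X,float).reshape(-1,1,3),cv2.Rodrigues(P["R"])[0],P["t"],K,np.array(P["D"]))[0].reshape(-1,2)
E
python3 - <<'E'
from h import *
a=cv2.imread("pics/a.png");b=cv2.imread("pics/b.png")
A=cv2.resize(a[185:318,215:481],None,fx=3,fy=3,interpolation=2)
B=cv2.resize(b[185:305,230:430],None,fx=4,fy=4,interpolation=2)
cv2.imwrite("pics/a2.png",A);cv2.imwrite("pics/b2.png",B)
for n,pts in(("scene",[(440,257),(262,270),(372,209),(346,228),(367,391)]),("side",[(403,228),(270,270),(323,204),(312,224),(431,343)])):
    print(ray(manip.camera_params(n),pts,17).round())
E
```

```text
[[ 451. -162.   17.]
 [ 674.   50.   17.]
 [ 626. -214.   17.]
 [ 630. -132.   17.]
 [ 394.  145.   17.]]
[[ 456. -151.   17.]
 [ 673.   36.   17.]
 [ 629. -211.   17.]
 [ 635. -126.   17.]
 [ 401.  151.   17.]]
```

View pics/a2.png

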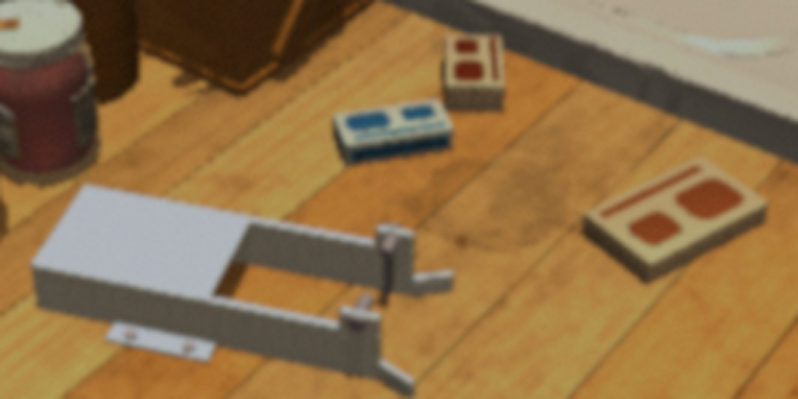

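View pics/b2.png

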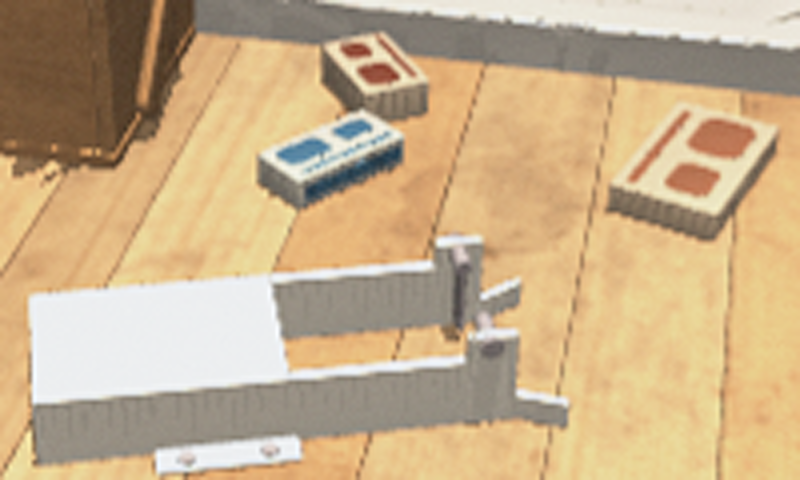

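The scene crop shows the carton's top corners at (586,210), (703,160), (767,203), (648,264) and the roof's at (88,184), (250,220), (212,297), (34,263). The side crop shows them too; the rack opens toward the robot side.

```bash
python3 - <<'E'
from h import *
from scipy.optimize import least_squares
S=manip.camera_params("scene");D=manip.camera_params("side")
f=lambda p,s,o:np.array(p)/s+np.array(o)
cs=f([(586,210),(703,160),(767,203),(648,264)],3,(215,185)); cd=f([(611,190),(683,102),(777,130),(716,222)],4,(230,185))
rs=f([(88,184),(250,220),(212,297),(34,263)],3,(215,185)); rd=f([(30,297),(272,276),(290,372),(35,403)],4,(230,185))
for nm,z,a,b in(("carton",17,cs,cd),("roof",34,rs,rd)):
    for P,c in((S,a),(D,b)):
        X=ray(P,c,z)[:,:2]; e=np.roll(X,-1,0)-X
        print(nm,X.mean(0).round(1),"len",np.hypot(*e.T).round(1),"ang",np.degrees(np.arctan2(e[:,1],e[:,0])).round(1))
E
```

```text
carton [ 453.3 -169.2] len [89.5 50.9 93.8 55.5] ang [-110.8  163.4   72.1  -21.4]
carton [ 454.1 -163.5] len [98.7 52.2 96.9 54.1] ang [-107.3  159.2   73.8  -18.8]
roof [666.3  52.6] len [101.4  66.2 103.3  72.4] ang [-161.6  112.2   21.9  -69.4]
roof [667.4  54.4] len [104.   67.8 102.1  72.1] ang [-159.1  110.1   23.3  -68.3]
```

Request:
move_arm(rows=[{"dx": 31.3, "dy": -25.4, "dz": 3, "roll": -0.79}, {"dx": 31.3, "dy": -25.4, "dz": 3, "roll": -0.79}, {"dx": 31.3, "dy": -25.4, "dz": 3, "roll": -0.79}, {"dx": 31.3, "dy": -25.4, "dz": 3, "roll": -0.79}, {"dx": 31.3, "dy": -25.4, "dz": 3, "roll": -0.79}, {"dx": 31.3, "dy": -25.4, "dz": 6, "roll": -0.79}, {"dx": 31.3, "dy": -25.4, "dz": 6, "roll": -0.79}, {"dx": 31.3, "dy": -25.4, "dz": 6, "roll": -0.79}])

```text
clock: 0.9
tcp_pos: [440.5, -202.7, 173.3]
eef_rot: [180.0, 0.0, 71.2]
wrist_force: [0.1, -0.9, 0.2]
opening: 85.4
gripper_force: 0.0
```

```bash
python3 - <<'E'
from h import *
import json
for i in range(3): im=manip.camera("wrist")
P=manip.camera_params("wrist"); im=manip.camera("wrist")
s=manip.get_state();print(s["tcp_pos"],s["eef_rot"],s["clock"])
cv2.imwrite("pics/w1.png",im[:,:,::-1]); np.savez("pics/w1.npz",**{k:np.array(v) for k,v in P.items()})
# predicted overlay info
c=np.array([453.7,-166.]);u=np.array([np.cos(np.radians(71.5)),np.sin(np.radians(71.5))]);v=np.array([-u[1],u[0]])
X=[[*(c+a*47.5*u+b*28*v),17] for a,b in((1,1),(1,-1),(-1,-1),(-1,1))]
print(proj(P,X).round())
E
```

```text
[ 440.24047402 -203.24708706  173.30395967] [-1.79931822e+02 -4.27588387e-03  7.14426666e+01] 1.1
[[292. 113.]
 [366. 114.]
 [362. 234.]
 [295. 234.]]
```

View pics/w1.png

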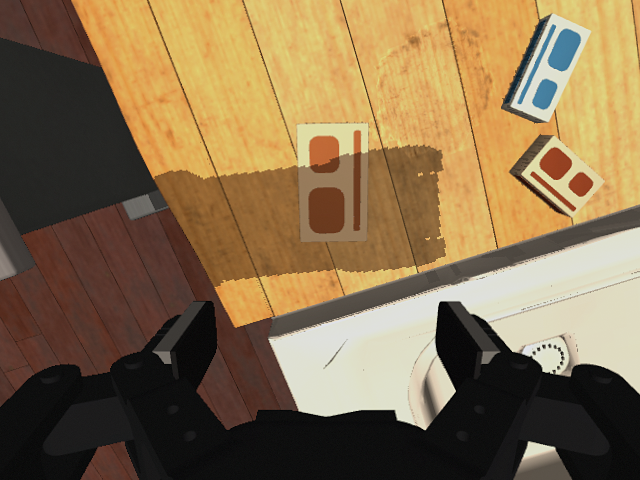

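The wrist view shows the carton's top corners at (297,122), (369,123), (367,241), (299,241), well aligned with the tool.

```bash
python3 - <<'E'
from h import *
P=dict(np.load("pics/w1.npz")); X=ray(P,[(297,122),(369,123),(367,241),(299,241)],17)[:,:2]
e=np.roll(X,-1,0)-X; print(X.mean(0),np.hypot(*e.T),np.degrees(np.arctan2(e[:,1],e[:,0])))
c=X.mean(0);a=np.radians(71.3);u=np.array([np.cos(a),np.sin(a)])
t=c-31*u; s=manip.get_state();y=np.radians(s["eef_rot"][2]);d=t-s["tcp_pos"][:2]
print(t,"dx",d@[np.cos(y),np.sin(y)],"dy",d@[np.sin(y),-np.cos(y)])
E
```

```text
[ 455.04571835 -172.9430813 ] [55.1514545  93.9381736  56.58309864 94.66225303] [ -19.06273018 -107.59901683  161.69646702   71.52612142]
[ 445.10671564 -202.30659991] dx 2.440285301208479 dy 4.313911359820805
```

Request:
move_arm(rows=[{"dx": 0.25, "dy": 0.45, "dz": 5, "roll": 0}, {"dx": 0.25, "dy": 0.45, "dz": 10, "roll": 0}, {"dx": 0.25, "dy": 0.45, "dz": 13.5, "roll": 0}, {"dx": 0.25, "dy": 0.45, "dz": 15.8, "roll": 0}, {"dx": 0.25, "dy": 0.45, "dz": 16.4, "roll": 0}, {"dx": 0.25, "dy": 0.45, "dz": 16.4, "roll": 0}])

```text
clock: 1.7
tcp_pos: [444.6, -204.6, 9.4]
eef_rot: [-179.9, 0.0, 71.2]
wrist_force: [-0.3, -0.9, 0.4]
opening: 85.4
gripper_force: 0.0
```

Request:
move_arm(jaw=0, rows=[{"dz": 0.2}, {"dz": 0.2}, {"dz": 0.2}, {"dz": 0.2}, {"dz": 0.2}, {"dz": 0.2}, {"dz": 0.2}, {"dz": 0.2}])

```text
$.rows[0]: bad value
```

Request:
move_arm(jaw=0, rows=[{"dx": 0, "dy": 0, "dz": 0.5, "roll": 0}, {"dx": 0, "dy": 0, "dz": 0.5, "roll": 0}, {"dx": 0, "dy": 0, "dz": 0.5, "roll": 0}, {"dx": 0, "dy": 0, "dz": 0.5, "roll": 0}, {"dx": 0, "dy": 0, "dz": 0.5, "roll": 0}, {"dx": 0, "dy": 0, "dz": 0.5, "roll": 0}, {"dx": 0, "dy": 0, "dz": 0.5, "roll": 0}, {"dx": 0, "dy": 0, "dz": 0.5, "roll": 0}])

```text
clock: 2.5
tcp_pos: [445.9, -204.1, 6.1]
eef_rot: [179.9, 0.0, 71.3]
wrist_force: [-0.7, -1.0, 6.3]
opening: 53.9
gripper_force: 62.2
```

Request:
move_arm(rows=[{"dx": 0, "dy": 0, "dz": -3, "roll": 0}, {"dx": 2, "dy": 1, "dz": -7, "roll": 0.12}, {"dx": 5, "dy": 2.5, "dz": -11, "roll": 0.26}, {"dx": 8, "dy": 4, "dz": -14.4, "roll": 0.4}, {"dx": 11, "dy": 6, "dz": -14.4, "roll": 0.54}, {"dx": 11.8, "dy": 6.2, "dz": -14.4, "roll": 0.68}, {"dx": 11.8, "dy": 6.2, "dz": -14.4, "roll": 0.81}, {"dx": 11.8, "dy": 6.2, "dz": -14.4, "roll": 0.88}])

```text
clock: 3.3
tcp_pos: [542.1, -110.9, 149.6]
eef_rot: [180.0, -0.0, 20.6]
wrist_force: [-0.4, -0.4, -1.5]
opening: 53.9
gripper_force: 64.4
```

```bash
python3 - <<'E'
from h import *
for i in range(5): im=manip.camera("wrist")
P=manip.camera_params("wrist"); im=manip.camera("wrist")
s=manip.get_state();print(s["tcp_pos"],s["eef_rot"],s["clock"],s["opening"])
cv2.imwrite("pics/w2.png",im[:,:,::-1]); np.savez("pics/w2.npz",**{k:np.array(v) for k,v in P.items()})
E
```

```text
[ 541.8017691  -111.76379512  149.00930944] [ 1.79991294e+02 -1.50437173e-02  2.09343406e+01] 3.6 54.262852834770555
```

View pics/w2.png

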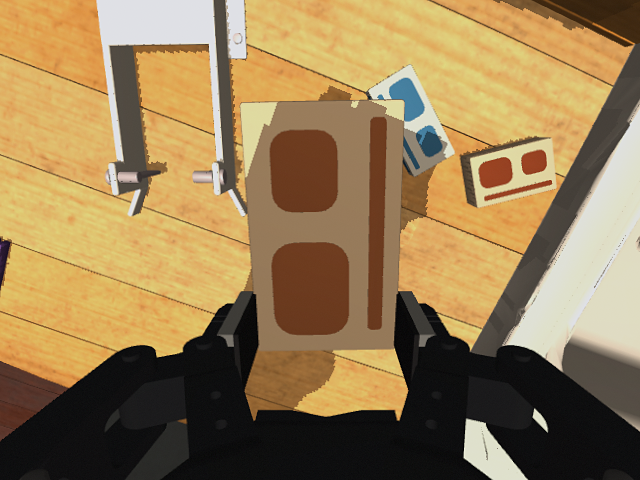

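```bash
python3 - <<'E'
from h import *
im=cv2.imread("pics/w2.png")[0:230,85:345]
cv2.imwrite("pics/w3.png",cv2.resize(im,None,fx=2.5,fy=2.5,interpolation=2))
E
```

```text
(no output)
```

View pics/w3.png

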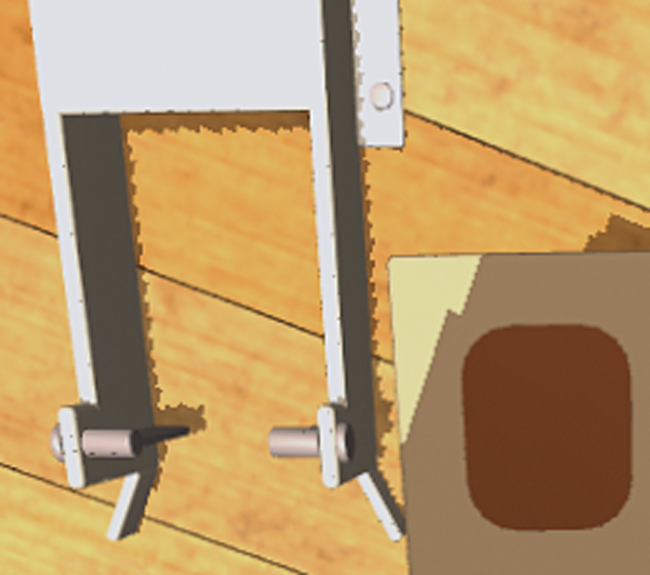

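```bash
python3 - <<'E'
from h import *
from scipy.optimize import least_squares
P=dict(np.load("pics/w2.npz"))
M=np.array([(83,32,34,62,115),(83,-32,34,310,111),(83,37,34,46,115),(83,-37,34,327,111),
(10,37,46,58,408),(10,32,46,77,404),(-12,32,46,86,486),(-12,37,46,70,488),(10,-32,46,318,406),(10,-37,46,335,404),(-12,-37,46,341,485),(-12,-32,46,325,488),
(-32,47,14,108,538),(-32,42,14,120,539),(-32,-42,14,390,539),(-32,-47,14,403,535)],float)
uv=M[:,3:]/2.5+[85,0]
def w(p):
    c,s=np.cos(p[2]),np.sin(p[2]); return np.c_[p[0]+c*M[:,0]-s*M[:,1],p[1]+s*M[:,0]+c*M[:,1],M[:,2]]
r=least_squares(lambda p:(proj(P,w(p))-uv).ravel(),[541,5,.367],x_scale=[1,1,.01],loss="soft_l1")
print(r.x[:2],np.degrees(r.x[2]));print((proj(P,w(r.x))-uv).round(1).tolist())
s=manip.get_state();t=np.array(s["tcp_pos"]);c,sn=np.cos(r.x[2]),np.sin(r.x[2]);d=t[:2]-r.x[:2]
print("tcp in rack",c*d[0]+sn*d[1],-sn*d[0]+c*d[1],s["eef_rot"])
X=ray(P,[(242,102),(404,100),(399,349),(258,349)],t[2]-6+17)[:,:2]
e=np.roll(X,-1,0)-X;print(X.mean(0)-t[:2],np.hypot(*e.T),np.degrees(np.arctan2(e[:,1],e[:,0])))
d=X-r.x[:2];print("carton corners rack",np.c_[c*d[:,0]+sn*d[:,1],-sn*d[:,0]+c*d[:,1]].round(1))
for q in (30,12,42):
  pass
E
```

```text
[543.13823269   1.34376208] 20.934406185181746
[[-0.1, -0.9], [0.1, -1.0], [-1.4, -0.7], [1.2, -1.1], [-0.6, -0.6], [-0.7, 0.9], [0.4, 1.6], [-0.5, 0.8], [-0.2, -0.5], [0.7, 0.3], [0.7, 1.7], [-0.4, 0.5], [-1.8, 0.3], [-0.2, -0.2], [0.8, -0.3], [2.2, 1.3]]
tcp in rack -41.66145244376115 -105.1638198751195 [ 1.79991294e+02 -1.50437173e-02  2.09343406e+01]
[30.40531924 11.01695218] [53.98581758 93.88724202 56.56679405 93.15713991] [ -68.34693945 -156.97865463  110.94003809   21.44721633]
carton corners rack [[  37.1  -77.7]
 [  37.8 -131.7]
 [ -56.1 -135.1]
 [ -56.1  -78.5]]
```

Request:
move_arm(rows=[{"dx": -4, "dy": -2, "dz": 0, "roll": 0}, {"dx": -7.5, "dy": -5, "dz": 2, "roll": 0}, {"dx": -8.3, "dy": -9, "dz": 4, "roll": 0}, {"dx": -8.3, "dy": -10.5, "dz": 8, "roll": 0}, {"dx": -8.3, "dy": -10.5, "dz": 11.5, "roll": 0}, {"dx": -8.3, "dy": -10.5, "dz": 13.6, "roll": 0}, {"dx": -8.3, "dy": -10.5, "dz": 14.1, "roll": 0}, {"dx": -8.3, "dy": -10.5, "dz": 14.1, "roll": 0}])

```text
clock: 4.4
tcp_pos: [426.7, -43.1, 7.6]
eef_rot: [-180.0, 0.1, 20.9]
wrist_force: [0.1, 0.1, -1.2]
opening: 53.6
gripper_force: 64.4
```

```bash
cat >> h.py <<'E'
def rk():
    s=manip.get_state();a=np.radians(20.93);c,n=np.cos(a),np.sin(a);d=np.array(s["tcp_pos"])-[543.1,1.3,0];f=np.array(s["wrist_force"])
    print("t",s["clock"],"tcp rack",np.round([c*d[0]+n*d[1],-n*d[0]+c*d[1],d[2]],1),"F rack",np.round([c*f[0]+n*f[1],-n*f[0]+c*f[1],f[2]],2),"yaw",np.round(s["eef_rot"],2),s["opening"])
E
python3 -c "
from h import *
rk()"
```

```text
t 4.4 tcp rack [-1.246e+02  1.000e-01  7.600e+00] F rack [ 0.15  0.05 -1.18] yaw [-1.7997e+02  6.0000e-02  2.0860e+01] 53.61403723299267
```

Request:
move_arm(rows=[{"dx": 0.8, "dy": 0, "dz": 0, "roll": 0}, {"dx": 1.8, "dy": 0, "dz": 0, "roll": 0}, {"dx": 2.8, "dy": 0, "dz": 0, "roll": 0}, {"dx": 3.8, "dy": 0, "dz": 0, "roll": 0}])

```text
clock: 4.8
tcp_pos: [464.3, -29.1, 8.4]
eef_rot: [180.0, -0.1, 20.8]
wrist_force: [0.3, 1.0, -1.8]
opening: 54.3
gripper_force: 64.4
```

Request:
move_arm(rows=[{"dx": 0.6, "dy": 0, "dz": 0, "roll": 0}, {"dx": 1.2, "dy": 0, "dz": 0, "roll": 0}, {"dx": 1.8, "dy": 0, "dz": 0, "roll": 0}, {"dx": 2.4, "dy": 0, "dz": 0, "roll": 0}, {"dx": 3.0, "dy": 0, "dz": 0, "roll": 0}, {"dx": 3.6, "dy": 0, "dz": 0, "roll": 0}])

```text
clock: 5.4
tcp_pos: [496.5, -16.6, 7.7]
eef_rot: [180.0, 0.0, 20.8]
wrist_force: [0.7, 0.0, -1.8]
opening: 53.8
gripper_force: 64.4
```

```bash
python3 - <<'E'
from h import *
rk()
im=manip.camera("wrist");P=manip.camera_params("wrist")
b=manip.camera("side")[185:305,230:430]
rk()
W=cv2.resize(im,(480,360));B=cv2.resize(b,(400,240),interpolation=2)
o=np.zeros((600,480,3),np.uint8);o[:360]=W;o[360:,:400]=B
cv2.imwrite("pics/c1.png",o[:,:,::-1]);cv2.imwrite("pics/w4.png",im[:,:,::-1]);np.savez("pics/w4.npz",**{k:np.array(v) for k,v in P.items()})
E
```

```text
t 5.4 tcp rack [-50.   -0.1   7.7] F rack [ 0.66 -0.2  -1.76] yaw [1.800e+02 1.000e-02 2.084e+01] 53.77595770325933
t 5.5 tcp rack [-49.1  -0.    7.8] F rack [ 0.19 -1.06 -2.21] yaw [ 1.7999e+02 -6.0000e-02  2.0860e+01] 54.41619181447543
```

View pics/c1.png

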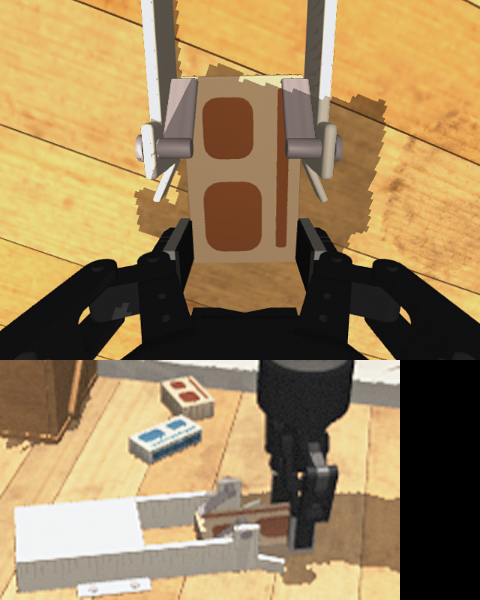

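Request:
move_arm(jaw=90, rows=[{"dx": 0, "dy": 0, "dz": 0.1, "roll": 0}, {"dx": 0, "dy": 0, "dz": 0.1, "roll": 0}, {"dx": 0, "dy": 0, "dz": 0.1, "roll": 0}, {"dx": 0, "dy": 0, "dz": 0.1, "roll": 0}, {"dx": 0, "dy": 0, "dz": 0.1, "roll": 0}, {"dx": 0, "dy": 0, "dz": -1.5, "roll": 0}, {"dx": 0, "dy": 0, "dz": -4, "roll": 0}, {"dx": 0, "dy": 0, "dz": -7, "roll": 0}])

```text
clock: 6.3
tcp_pos: [495.3, -16.8, 77.9]
eef_rot: [-180.0, 0.1, 20.8]
wrist_force: [0.4, 0.3, -0.1]
opening: 77.0
gripper_force: 0.0
```

```bash
python3 - <<'E'
from h import *
rk();print(np.round(manip.get_state()["q"],1))
P=manip.camera_params("wrist"); im=manip.camera("wrist")
cv2.imwrite("pics/w5.png",im[:,:,::-1]);np.savez("pics/w5.npz",**{k:np.array(v) for k,v in P.items()})
E
```

```text
t 6.3 tcp rack [-51.1   0.2  77.9] F rack [ 0.51  0.1  -0.14] yaw [-1.7996e+02  1.1000e-01  2.0840e+01] 76.96823777087184
[  0.3  24.5  -5.9 117.2   3.9  38.6 -77.3]
```

View pics/w5.png

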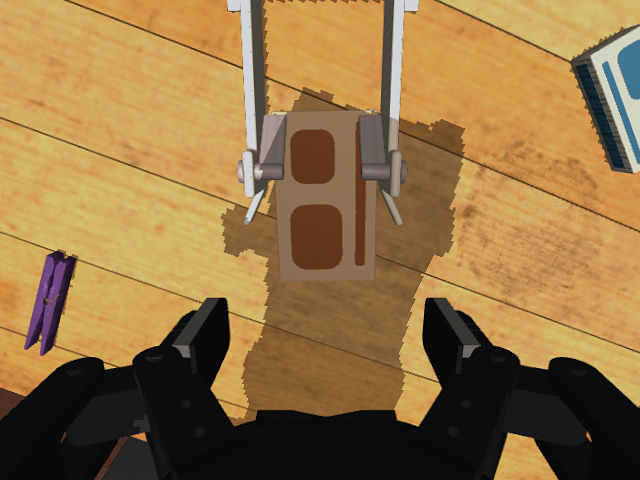

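The tail edge runs from (281,281) to (375,280), centred between the guides; the nose is under both flaps.

```bash
python3 - <<'E'
from h import *
P=dict(np.load("pics/w5.npz"))
X=ray(P,[(281,281),(375,280),(278,111),(359,110)],17)[:,:2]-[543.1,1.3]
a=np.radians(20.93);print(np.c_[np.cos(a)*X[:,0]+np.sin(a)*X[:,1],-np.sin(a)*X[:,0]+np.cos(a)*X[:,1]].round(1))
E
```

```text
[[-65.2  25.8]
 [-64.7 -29.1]
 [ 29.   24.3]
 [ 29.5 -17.6]]
```

Request:
move_arm(jaw=0, rows=[{"dx": -2, "dy": 0, "dz": 0, "roll": 0.15}, {"dx": -4, "dy": 0, "dz": 0, "roll": 0.3}, {"dx": -4.5, "dy": 0, "dz": 0, "roll": 0.45}, {"dx": -4.5, "dy": 0, "dz": 0, "roll": 0.6}, {"dx": -4.5, "dy": 0, "dz": 0, "roll": 0.75}, {"dx": -4.5, "dy": 0, "dz": 0, "roll": 0.9}, {"dx": -4.5, "dy": 0, "dz": 0, "roll": 1.05}, {"dx": -4.5, "dy": 0, "dz": 0, "roll": 1.2}])

```text
clock: 7.15
tcp_pos: [454.0, -32.7, 77.7]
eef_rot: [-180.0, -0.0, -48.3]
wrist_force: [-0.3, 0.4, -0.1]
opening: 0.2
gripper_force: 0.0
```

Request:
move_arm(rows=[{"dx": 0, "dy": 0, "dz": 0, "roll": 0.15}, {"dx": 0, "dy": 0, "dz": 0, "roll": 0.3}, {"dx": 0, "dy": 0, "dz": 0, "roll": 0.37}, {"dx": 0, "dy": 0, "dz": 0, "roll": 0.37}, {"dx": 0, "dy": 0, "dz": 0, "roll": 0.37}])

```text
clock: 7.65
tcp_pos: [454.0, -32.6, 77.7]
eef_rot: [180.0, -0.0, -69.0]
wrist_force: [0.6, 0.0, 1.2]
opening: -0.1
gripper_force: 0.0
```

```bash
python3 -c "
from h import *
rk();print(np.round(manip.get_state()['q'],1))"
```

```text
t 7.65 tcp rack [-95.3   0.1  77.7] F rack [ 0.6  -0.22  1.24] yaw [ 1.800e+02 -1.000e-02 -6.896e+01] -0.1063942389570282
[ -16.8   21.8   18.1  124.2  -11.4   35.5 -149.6]
```

Request:
move_arm(rows=[{"dx": 0, "dy": 0, "dz": 0, "roll": -0.15}, {"dx": 0, "dy": 0, "dz": 0, "roll": -0.3}, {"dx": 0, "dy": 0, "dz": 0, "roll": -0.45}, {"dx": 0, "dy": 0, "dz": 0, "roll": -0.6}, {"dx": 0, "dy": 0, "dz": 0, "roll": -0.75}, {"dx": 0, "dy": 0, "dz": 0, "roll": -0.9}, {"dx": 0, "dy": 0, "dz": 0, "roll": -1.05}, {"dx": 0, "dy": 0, "dz": 0, "roll": -1.2}])

```text
clock: 8.45
tcp_pos: [454.1, -32.9, 77.8]
eef_rot: [180.0, -0.0, 0.1]
wrist_force: [0.2, -0.2, -0.3]
opening: 0.1
gripper_force: 0.0
```

Request:
move_arm(rows=[{"dx": 0, "dy": 0, "dz": 0, "roll": -0.15}, {"dx": 0, "dy": 0, "dz": 0, "roll": -0.3}, {"dx": 0, "dy": 0, "dz": 0, "roll": -0.45}, {"dx": 0, "dy": 0, "dz": 0, "roll": -0.6}, {"dx": 0, "dy": 0, "dz": 0, "roll": -0.75}, {"dx": 0, "dy": 0, "dz": 0, "roll": -0.9}, {"dx": 0, "dy": 0, "dz": 0, "roll": -1.05}, {"dx": 0, "dy": 0, "dz": 0, "roll": -1.2}])

```text
clock: 9.25
tcp_pos: [454.1, -32.9, 77.8]
eef_rot: [180.0, -0.0, 68.9]
wrist_force: [0.1, -0.0, -0.3]
opening: 0.2
gripper_force: 0.0
```

Request:
move_arm(rows=[{"dx": 0, "dy": 0, "dz": 0, "roll": -0.15}, {"dx": 0, "dy": 0, "dz": 0, "roll": -0.3}, {"dx": 0, "dy": 0, "dz": 0, "roll": -0.45}, {"dx": 0, "dy": 0, "dz": 0, "roll": -0.6}, {"dx": 0, "dy": 0, "dz": 0, "roll": -0.74}, {"dx": 0, "dy": 0, "dz": 0, "roll": -0.74}, {"dx": 0, "dy": 0, "dz": 0, "roll": -0.74}])

```text
clock: 9.95
tcp_pos: [454.1, -32.9, 77.7]
eef_rot: [180.0, -0.0, 110.6]
wrist_force: [0.2, -0.4, -0.6]
opening: -0.2
gripper_force: 0.0
```

```bash
python3 -c "
from h import *
rk();print(np.round(manip.get_state()['q'],1))"
```

```text
t 9.95 tcp rack [-95.4  -0.2  77.7] F rack [ 0.07 -0.48 -0.64] yaw [ 1.7999e+02 -1.0000e-02  1.1059e+02] -0.20215433276139647
[ 20.6  24.4 -29.5 121.2  18.9  38.8  -1. ]
```

Request:
move_arm(rows=[{"dx": 0, "dy": 0, "dz": 3, "roll": 0}, {"dx": 0, "dy": 0, "dz": 5.5, "roll": 0}, {"dx": 0, "dy": 0, "dz": 6.8, "roll": 0}, {"dx": 0, "dy": 0, "dz": 7.1, "roll": 0}, {"dx": 0, "dy": 0.6, "dz": 7.1, "roll": 0}, {"dx": 0, "dy": 1.2, "dz": 7.1, "roll": 0}, {"dx": 0, "dy": 1.6, "dz": 7.1, "roll": 0}])

```text
clock: 10.65
tcp_pos: [470.7, -26.6, 7.6]
eef_rot: [179.9, 0.0, 110.8]
wrist_force: [0.0, 0.3, 0.9]
opening: -0.0
gripper_force: 0.0
```

Request:
move_arm(rows=[{"dx": 0, "dy": 0.5, "dz": 0, "roll": 0}, {"dx": 0, "dy": 1.2, "dz": 0, "roll": 0}, {"dx": 0, "dy": 2, "dz": 0, "roll": 0}, {"dx": 0, "dy": 2.8, "dz": 0, "roll": 0}, {"dx": 0, "dy": 3.6, "dz": 0, "roll": 0}, {"dx": 0, "dy": 4.2, "dz": 0, "roll": 0}, {"dx": 0, "dy": 4.5, "dz": 0, "roll": 0}])

```text
clock: 11.35
tcp_pos: [510.8, -11.4, 7.1]
eef_rot: [-179.9, 0.0, 110.8]
wrist_force: [-6.0, -2.4, 7.7]
opening: -0.2
gripper_force: 4.6
```

```bash
python3 -c "
from h import *
rk()"
```

```text
t 11.35 tcp rack [-34.7  -0.3   7.1] F rack [-6.46 -0.13  7.75] yaw [-1.7991e+02  3.0000e-02  1.1077e+02] -0.19243790729582408
```

Request:
move_arm(rows=[{"dx": 0, "dy": -0.1, "dz": -0.3, "roll": 0}, {"dx": 0, "dy": -0.1, "dz": -0.3, "roll": 0}, {"dx": 0, "dy": -0.1, "dz": -0.3, "roll": 0}])

```text
clock: 11.65
tcp_pos: [510.5, -11.3, 9.9]
eef_rot: [180.0, 0.0, 110.8]
wrist_force: [0.0, 0.1, -0.6]
opening: -0.2
gripper_force: 0.0
```

```bash
python3 -c "
from h import *
rk()
im=manip.camera('wrist');cv2.imwrite('pics/w6.png',im[:,:,::-1])
im=manip.camera('side');cv2.imwrite('pics/s6.png',im[:,:,::-1])
P=manip.camera_params('wrist');np.savez('pics/w6.npz',**{k:np.array(v) for k,v in P.items()})"
```

```text
t 11.65 tcp rack [-34.9  -0.2   9.9] F rack [ 0.09  0.11 -0.62] yaw [1.7995e+02 1.0000e-02 1.1079e+02] -0.20718337417543417
```

Request:
move_arm(rows=[{"dx": 0, "dy": 0.4, "dz": 0, "roll": 0}, {"dx": 0, "dy": 0.8, "dz": 0, "roll": 0}, {"dx": 0, "dy": 1.2, "dz": 0, "roll": 0}, {"dx": 0, "dy": 1.6, "dz": 0, "roll": 0}, {"dx": 0, "dy": 2.0, "dz": 0, "roll": 0}])

```text
clock: 12.25
tcp_pos: [529.2, -4.2, 9.6]
eef_rot: [-180.0, -0.0, 110.8]
wrist_force: [-0.3, 0.7, 0.3]
opening: -0.3
gripper_force: 0.4
```

```bash
python3 -c "
from h import *
rk()"
```

```text
t 12.25 tcp rack [-15.   -0.1   9.6] F rack [-0.01  0.73  0.29] yaw [-179.99   -0.    110.8 ] -0.32363971681994547
```

```bash
cat >> h.py <<'E'
def blobs(im,P,z=17):  # im BGR
    h=cv2.cvtColor(im,cv2.COLOR_BGR2HSV);m=((h[...,0]<11)|(h[...,0]>175))&(h[...,1]>150)&(h[...,2]>45)
    n,l,s,c=cv2.connectedComponentsWithStats(m.astype(np.uint8))
    a=np.radians(20.93)
    for i in range(1,n):
        if s[i,4]<150: continue
        x,y,w,hh,A=s[i]
        X=ray(P,[c[i],(x,y+hh),(x+w,y)],z)[:,:2]-[543.1,1.3]
        R=np.c_[np.cos(a)*X[:,0]+np.sin(a)*X[:,1],-np.sin(a)*X[:,0]+np.cos(a)*X[:,1]]
        if abs(R[0,1])<60 and -120<R[0,0]<200: print("blob",A,s[i,:4],R.round(0).tolist())
E
python3 - <<'E'
from h import *
rk()
for n in(("w5",),("w6",)):
    print(n);blobs(cv2.imread(f"pics/{n[0]}.png"),dict(np.load(f"pics/{n[0]}.npz")))
P=manip.camera_params("wrist");im=manip.camera("wrist")[:,:,::-1].copy();cv2.imwrite("pics/w7.png",im);print("now");blobs(im,P)
for n in("scene","side"):
    im=manip.camera(n)[:,:,::-1].copy();cv2.imwrite(f"pics/{n}7.png",im);print(n);blobs(im,manip.camera_params(n))
E
```

```text
t 12.25 tcp rack [-15.   -0.1   9.6] F rack [-0.01  0.73  0.29] yaw [-179.99   -0.    110.8 ] -0.32363971681994547
('w5',)
('w6',)
now
scene
side
```

```bash
python3 - <<'E'
from h import *
im=cv2.imread("pics/w5.png");h=cv2.cvtColor(im,cv2.COLOR_BGR2HSV)
for p in((316,237),(312,157),(300,300),(290,280),(300,70),(330,196)):print(p,im[p[1],p[0]],h[p[1],p[0]])
E
```

```text
(316, 237) [27 52 98] [ 11 185  98]
(312, 157) [27 54 99] [ 11 185  99]
(300, 300) [ 51  90 125] [ 16 151 125]
(290, 280) [ 81 108 133] [ 16 100 133]
(300, 70) [ 86 167 212] [ 19 152 212]
(330, 196) [ 83 113 140] [ 16 104 140]
```

```bash
sed -i 's/h\[...,0\]<11)/h[...,0]<14)/; s/>150)&(h/>165)\&(h/; s/s\[i,4\]<150/s[i,4]<60/' h.py; python3 - <<'E'
from h import *
for n in("w5","w6"):
    print(n);blobs(cv2.imread(f"pics/{n}.png"),dict(np.load(f"pics/{n}.npz")))
print("w7");blobs(cv2.imread("pics/w7.png"),manip.camera_params("wrist"))
for n in("scene","side"):print(n);blobs(cv2.imread(f"pics/{n}7.png"),manip.camera_params(n))
E
```

```text
w5
blob 949 [356 122  10 144] [[-22.0, -19.0], [-56.0, -18.0], [24.0, -21.0]]
blob 2134 [291 130  43  54] [[6.0, 7.0], [-9.0, 18.0], [19.0, -5.0]]
blob 3025 [291 205  51  64] [[-38.0, 5.0], [-58.0, 20.0], [-20.0, -9.0]]
w6
blob 4921 [378 269  97  66] [[1.0, 4.0], [-16.0, -9.0], [21.0, 19.0]]
blob 3377 [501 272  72  54] [[47.0, 6.0], [35.0, -6.0], [60.0, 18.0]]
blob 1040 [452 350 117  12] [[44.0, -19.0], [16.0, -22.0], [65.0, -17.0]]
w7
blob 5077 [375 269  96  67] [[24.0, 4.0], [4.0, -10.0], [40.0, 19.0]]
blob 3377 [498 273  72  54] [[67.0, 6.0], [54.0, -6.0], [80.0, 17.0]]
blob 1082 [454 351 112  12] [[63.0, -20.0], [37.0, -23.0], [85.0, -18.0]]
scene
blob 105 [293 277  16   9] [[68.0, 7.0], [76.0, 22.0], [57.0, -7.0]]
blob 110 [315 280  19  10] [[30.0, 4.0], [38.0, 21.0], [15.0, -11.0]]
side
```

Request:
move_arm(rows=[{"dx": 0, "dy": 0.4, "dz": 0, "roll": 0}, {"dx": 0, "dy": 0.8, "dz": 0, "roll": 0}, {"dx": 0, "dy": 1.2, "dz": 0, "roll": 0}, {"dx": 0, "dy": 1.6, "dz": 0, "roll": 0}, {"dx": 0, "dy": 2.0, "dz": 0, "roll": 0}, {"dx": 0, "dy": 2.3, "dz": 0, "roll": 0}, {"dx": 0, "dy": 2.5, "dz": 0, "roll": 0}, {"dx": 0, "dy": 2.5, "dz": 0, "roll": 0}])

```text
clock: 13.2
tcp_pos: [552.6, 4.7, 9.7]
eef_rot: [180.0, -0.0, 110.8]
wrist_force: [-0.0, 0.6, -0.9]
opening: -0.0
gripper_force: 0.0
```

```bash
python3 - <<'E'
from h import *
rk()
P=manip.camera_params("wrist");im=manip.camera("wrist")[:,:,::-1].copy();blobs(im,P);rk()
E
```

```text
t 13.2 tcp rack [10.1 -0.2  9.7] F rack [ 0.2   0.59 -0.92] yaw [179.97  -0.   110.8 ] -0.04292275325737385
blob 5820 [376 269  96  67] [[47.0, 5.0], [29.0, -10.0], [65.0, 19.0]]
blob 1754 [498 274  42  54] [[85.0, 6.0], [79.0, -7.0], [92.0, 17.0]]
blob 676 [454 352  72  11] [[79.0, -20.0], [62.0, -23.0], [92.0, -18.0]]
t 13.25 tcp rack [10.  -0.2  9.8] F rack [0.89 0.77 0.4 ] yaw [179.97   0.   110.8 ] 0.15851777898284877
```

Request:
move_arm(rows=[{"dx": 0, "dy": 0.2, "dz": 0, "roll": 0}, {"dx": 0, "dy": 0.4, "dz": 0, "roll": 0}, {"dx": 0, "dy": 0.6, "dz": 0, "roll": 0}, {"dx": 0, "dy": 0.8, "dz": 0, "roll": 0}, {"dx": 0, "dy": 0.8, "dz": 0, "roll": 0}])

```text
clock: 13.75
tcp_pos: [560.2, 7.6, 9.8]
eef_rot: [180.0, 0.0, 110.8]
wrist_force: [0.5, 1.0, -0.5]
opening: -0.1
gripper_force: 0.0
```

Request:
move_arm(rows=[{"dx": 0, "dy": 0.15, "dz": 0, "roll": 0}, {"dx": 0, "dy": 0.3, "dz": 0, "roll": 0}, {"dx": 0, "dy": 0.3, "dz": 0, "roll": 0}, {"dx": 0, "dy": 0.3, "dz": 0, "roll": 0}])

```text
clock: 14.15
tcp_pos: [562.7, 8.5, 9.8]
eef_rot: [180.0, 0.0, 110.8]
wrist_force: [-0.3, 0.8, -0.2]
opening: -0.1
gripper_force: 0.1
```

Request:
move_arm(rows=[{"dx": 0, "dy": 0.15, "dz": 0, "roll": 0}, {"dx": 0, "dy": 0.3, "dz": 0, "roll": 0}, {"dx": 0, "dy": 0.3, "dz": 0, "roll": 0}, {"dx": 0, "dy": 0.3, "dz": 0, "roll": 0}])

```text
clock: 14.55
tcp_pos: [564.9, 9.3, 9.6]
eef_rot: [-180.0, 0.0, 110.8]
wrist_force: [-2.9, -1.1, 1.6]
opening: 0.4
gripper_force: 1.9
```

Request:
move_arm(rows=[{"dx": 0, "dy": 0.1, "dz": 0, "roll": 0}, {"dx": 0, "dy": 0.1, "dz": 0, "roll": 0}, {"dx": 0, "dy": 0.1, "dz": 0, "roll": 0}])

```text
clock: 14.85
tcp_pos: [565.6, 9.5, 9.6]
eef_rot: [-179.9, 0.0, 110.8]
wrist_force: [-4.3, -1.7, 2.7]
opening: 0.3
gripper_force: 2.9
```

```bash
python3 - <<'E'
from h import *
rk()
P=manip.camera_params("wrist");im=manip.camera("wrist")[:,:,::-1].copy();blobs(im,P);rk()
E
```

```text
t 14.85 tcp rack [23.9 -0.4  9.6] F rack [-4.61 -0.1   2.73] yaw [-1.7992e+02  1.0000e-02  1.1078e+02] 0.3231522903374593
blob 5833 [375 269  96  67] [[60.0, 5.0], [42.0, -10.0], [79.0, 19.0]]
blob 280 [455 352  35  12] [[85.0, -20.0], [76.0, -23.0], [91.0, -18.0]]
t 14.9 tcp rack [24.  -0.4  9.6] F rack [-4.78  0.53  2.48] yaw [-1.7992e+02  1.0000e-02  1.1078e+02] -0.15841935747022884
```

Request:
move_arm(rows=[{"dx": 0, "dy": 0.1, "dz": 0, "roll": 0}, {"dx": 0, "dy": 0.1, "dz": 0, "roll": 0}, {"dx": 0, "dy": 0.1, "dz": 0, "roll": 0}])

```text
clock: 15.2
tcp_pos: [566.2, 9.6, 9.6]
eef_rot: [-179.9, 0.0, 110.8]
wrist_force: [-6.5, -3.1, 3.9]
opening: -0.1
gripper_force: 3.7
```

```bash
python3 - <<'E'
from h import *
rk()
manip.camera("scene");rk();manip.camera("scene");rk()
E
```

```text
t 15.2 tcp rack [24.5 -0.5  9.6] F rack [-7.14 -0.56  3.86] yaw [-1.7988e+02  2.0000e-02  1.1077e+02] -0.10264646776240888
t 15.25 tcp rack [24.6 -0.5  9.6] F rack [-5.91 -0.51  4.07] yaw [-1.7988e+02  2.0000e-02  1.1078e+02] 0.31296141081491646
t 15.3 tcp rack [24.5 -0.5  9.6] F rack [-6.72  0.65  4.33] yaw [-1.7988e+02  2.0000e-02  1.1077e+02] -0.1524624968489874
```

Request:
move_arm(rows=[{"dx": 0, "dy": 0.1, "dz": 0, "roll": 0}, {"dx": 0, "dy": 0.1, "dz": 0, "roll": 0}, {"dx": 0, "dy": 0.1, "dz": 0, "roll": 0}])

```text
clock: 15.6
tcp_pos: [566.7, 9.7, 9.5]
eef_rot: [-179.8, 0.0, 110.8]
wrist_force: [-6.8, -3.9, 6.5]
opening: -0.3
gripper_force: 4.7
```

```bash
python3 - <<'E'
from h import *
rk()
manip.camera("scene");rk()
E
```

```text
t 15.6 tcp rack [25.1 -0.6  9.5] F rack [-7.72 -1.19  6.52] yaw [-1.7983e+02  2.0000e-02  1.1077e+02] -0.28297678778559016
t 15.65 tcp rack [25.1 -0.6  9.5] F rack [-7.67 -0.26  5.67] yaw [-1.7983e+02  2.0000e-02  1.1077e+02] -0.4371160176719694
```

Request:
move_arm(rows=[{"dx": 0, "dy": -0.15, "dz": 0, "roll": 0}, {"dx": 0, "dy": -0.3, "dz": 0, "roll": 0}, {"dx": 0, "dy": -0.5, "dz": 0, "roll": 0}, {"dx": 0, "dy": -0.8, "dz": 0, "roll": 0}, {"dx": 0, "dy": -1.2, "dz": 0, "roll": 0}, {"dx": 0, "dy": -2, "dz": 0, "roll": 0}, {"dx": 0, "dy": -3, "dz": 0, "roll": 0}, {"dx": 0, "dy": -4, "dz": 0, "roll": 0}])

```text
clock: 16.45
tcp_pos: [529.7, -4.0, 9.7]
eef_rot: [-180.0, 0.0, 110.8]
wrist_force: [-0.9, -0.2, -0.0]
opening: 0.2
gripper_force: 0.0
```

Request:
move_arm(rows=[{"dx": 0, "dy": -1.5, "dz": 0, "roll": 0}, {"dx": 0, "dy": -3, "dz": 0, "roll": 0}, {"dx": 0, "dy": -4.5, "dz": 0, "roll": 0}, {"dx": 0, "dy": -5.5, "dz": -2, "roll": 0}, {"dx": 0, "dy": -6, "dz": -6, "roll": 0}, {"dx": 0, "dy": -6, "dz": -10, "roll": 0}, {"dx": 0, "dy": -6, "dz": -11, "roll": 0}, {"dx": 0, "dy": -6, "dz": -11, "roll": 0}])

```text
clock: 17.25
tcp_pos: [475.3, -25.4, 121.2]
eef_rot: [179.8, 0.1, 110.7]
wrist_force: [-0.0, -0.2, -0.8]
opening: -0.0
gripper_force: 0.0
```

```bash
python3 - <<'E'
from h import *
rk()
P=manip.camera_params("wrist");w=manip.camera("wrist")[:,:,::-1].copy();blobs(w,P);rk()
a=manip.camera("scene")[225:320,215:375,::-1];b=manip.camera("side")[235:305,230:380,::-1]
o=np.zeros((600,800,3),np.uint8);o[:285,:480]=cv2.resize(a,None,fx=3,fy=3,interpolation=2);o[290:500,:450]=cv2.resize(b,None,fx=3,fy=3,interpolation=2)
o[300:540,480:800]=cv2.resize(w,(320,240));cv2.imwrite("pics/f.png",o);cv2.imwrite("pics/wf.png",w)
E
```

```text
t 17.25 tcp rack [-72.8  -0.7 121.2] F rack [-0.09 -0.15 -0.77] yaw [1.7982e+02 1.2000e-01 1.1075e+02] -0.00972974885644759
blob 1975 [492 212  55  40] [[59.0, 5.0], [42.0, -10.0], [77.0, 18.0]]
blob 104 [561 217   8  28] [[91.0, 5.0], [91.0, -5.0], [93.0, 15.0]]
blob 417 [491 263  70   6] [[67.0, -20.0], [43.0, -23.0], [93.0, -19.0]]
t 17.3 tcp rack [-73.7  -0.5 119.8] F rack [ 0.71 -0.47 -0.6 ] yaw [1.7995e+02 6.0000e-02 1.1075e+02] -0.31592190930339453
```

View pics/f.png

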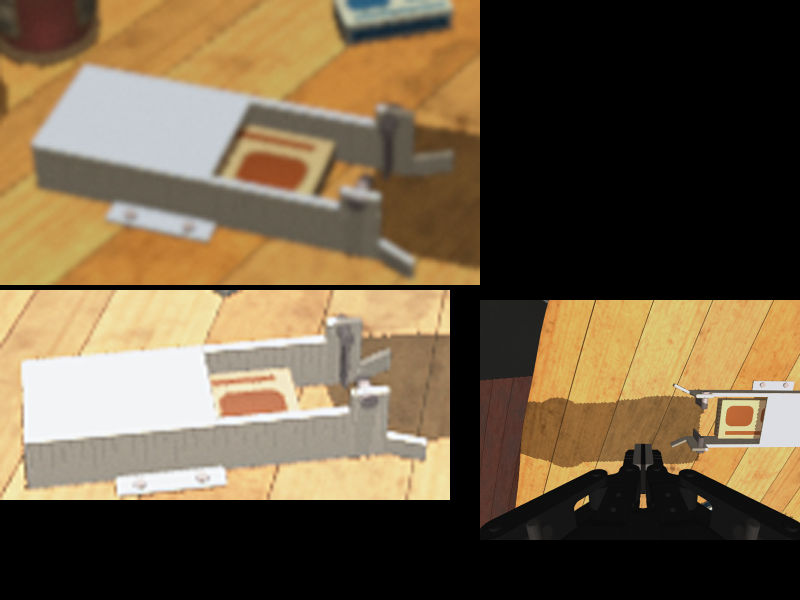

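The views show the carton's tail about 32 mm past the flap plane, with both flaps hanging shut in front of it. The arm is clear, so I'm handing in.

```bash
python3 -c "
from rig import manip
print(manip.close_job())"
```

```text
the job is handed in; nothing more can be done
None
```

The tea carton is in the rack: I pressed the sprung stop in an estimated 3.3–4 mm (about 7.7 N at the wrist), then drew back; the carton's tail sits about 32 mm past the flaps, both look shut in the last pictures, nothing else was touched as far as I could tell, and I handed the job in at about 17 s.

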